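# Fetch the bridge span from behind the carton and the signal box, then restore them

## Task

A white carton and a grey model signal box stand on the green plate and hem in the white bridge span that is stored behind them. First stand both of them upright on the blue mat, then lay the bridge span flat, right way up and centred, across the two brick bridge piers, and only when it lies there put the carton and the signal box back, upright and square, each on exactly the spot on the green plate where it stood at the start. Tip neither of them over, and leave the glue bottle, the blue wire spool and the tape measure where they are.

Things in the scene. Friction and masses are not known exactly. Their poses are not given: they have to be found in the camera images.
- carton_white_b: Loose white cardboard kit carton with dark print, a closed box 55 mm (x) by 80 mm (y) and 50 mm tall, about 80 g. Origin: centre of its underside, z up, y along its length. Grip across x in its upper half, above the 24 mm high span beside it. It starts centred on one of the plate's two grey slabs (which one varies).
- signal_box: Loose grey model signal box with a flat green roof, about 55 g. Origin: centre of its underside, z up, y along its length. Roof slab 52 mm (x) by 78 mm (y), 55 to 60 mm up, with a hatch on top to 66 mm: grip across x at the slab. Walls 44 x 70 mm. It starts on the other grey slab.
- bridge_part: Loose white plastic bridge span, about 35 g, 28 mm (x) by 145 mm (y), 24 mm tall, hollow below. Origin: centre of its underside, z up, y along its length. Grip across x at mid-length. It starts on the green plate behind the carton and the signal box, 6 to 16 mm from their walls: a finger fits in there only when they are gone; its other side is open.
- scenery_plate: Fixed green plate 120 mm (x) by 190 mm (y), 5 mm thick. Origin: centre of its underside; -x is its front, with a black road strip. Two grey slabs 60 x 84 mm, flush, centred at x = -22, y = -44 and +44 mm: carton and signal box start there, their y along the plate's y (within 3 mm and 0.05 rad). The span starts at about x = +28, y = 0, along y.
- side_mat: Fixed blue mat with white grid lines, 118 mm (x) by 220 mm (y), 4 mm thick, empty at the start. Origin: centre of its underside, y along its length. Carton and signal box fit on it end to end, at y = -52 and +52 mm.
- bridge_piers: Fixed stand: two brick-red bridge piers on a dark base 64 mm (x) by 170 mm (y). Origin: centre of its underside, y from pier to pier. Piers at y = -60 and +60 mm, each 62 mm (x) by 30 mm (y), flat tops 40 mm above the origin; kerbs 6 mm wide, 6 mm high at x = -28 and +28 mm leave 50 mm between them. Between the piers it is open down to 6 mm.
- bridge_seat (a point): Point midway between the two pier tops, at their height (40 mm above the origin of the piers), where the centre of the span's underside belongs; axes as the piers.
- glue_bottle: Bystander: white glue bottle with a red nozzle, 34 mm wide, 104 mm tall, standing loose on the back strip of the plywood board. Origin: centre of its underside.
- spool_blue: Bystander: spool of blue wire, 58 mm wide, 52 mm tall, loose, standing on the back strip of the plywood board. Origin: centre of its underside.
- pocket_tape: Bystander: yellow pocket tape measure, 28 x 64 x 48 mm, standing loose on the back strip of the plywood board. Origin: centre of its underside. The plywood board's top is 30 mm above the table (z = 0.030), and reaches from x = 0.415 to 0.75 and y = -0.13 to 0.435.

How it is judged:
By the outcome, as a careful person would: the job done as asked, in the order asked, and still so for the second after the job is handed in, with the robot touching nothing.
It also fails if it takes over 136 s, if anything falls off the work surface, if the arm or the gripper's body presses on something with over 40 N, if the wrist force passes 120 N, or if a joint passes its speed limit or range.

## Robot

A 7-joint arm with a two-finger parallel gripper is mounted at the origin on a cart in front of the work surface, level with it; the furniture and walls round the work are solid. World frame = base frame: x ahead of the robot, y to its left, z up, the work surface at z = 0. Lengths are in m, angles in rad, forces in N, time in s.
With the tool pointing down it reaches from about 0.4 to 0.9 m from the base axis. Payload 5.5 kg.
Tool frame: the origin (TCP) lies at the very end of the fingers, on their centre line; the grasp point (between the pads) lies 19 mm behind it; z points along the fingers, y is the line along which they close (so a half turn about z gives the same grasp; the last joint's range is limited). The gripper opens to 85 mm and grips with 20 to 120 N. Pads are 22 mm wide; open, the fingers measure 114 mm over their backs; the gripper's body (76 mm by 85 mm) begins 54 mm behind the grasp point. The pads swing forward as they close: fully open they stand 13 mm farther back than shut.
Start: joints at [-1.087, 0.501, -0.427, 1.55, 0.221, 1.138, -0.21], TCP at [0.142, 0.634, 0.195] pointing down, gripper open.
Joint ranges: [-2.88, 2.88], [-0.31, 2.03], [-1.54, 1.56], [0.2, 2.42], [-1.41, 4.55], [0.19, 2.02], [-2.57, 2.57]. Speed limits (rad/s): [2.57, 2.57, 3.14, 3.14, 3.14, 3.14, 3.14].

## Interface

Orientations are given as a rotation vector (axis times angle).
In Python, from plant import env, vision, workorder, models gives the robot as it stands.
- The arm moves only by the tool send_rows, never from a script. Its argument "moves" is a list of rows, each a list of 2 entries, a list of its own where there are three numbers: the shift along the tool's x, y, z scaled (see below), then the turn, a rotation vector about the tool's x, y, z scaled (see below). A call has 1 to 10 rows; each row shifts and turns the commanded pose from where the row before left it, along the tool's axes as they then stand; what a row does not reach is not made up. The controller multiplies each number of a shift by 120 mm and each number of a turn by 30 degrees. A row lasts 1/12 s, in which the tool goes at most 41.7 mm and 7.16 degrees, less where a joint would pass 70% of its speed; a pose out of reach is approached as far as the arm can. A call with a number of a shift or a turn outside -1 to 1 is refused whole. A call with a gripper value outside its range is refused whole. "gripper" is the closure, from 0 (fully open) to 1 (shut), set as the call begins (left out, the last holds). The fingers move at their own pace and stop on an object; the grip force is fixed at half the most. Time passes only in rows, so rows that do not move let the fingers close. It gives the time, the measured TCP pose, the force, the opening and the grip force at its end, in the units of the state.
- env.sense(): the state, without advancing time (a new reading comes with each control period).
- vision.grab_frame(name): name is "scene" or "top" or "wrist"; returns the picture (420x560x3 uint8, red, green, blue); there is no depth.
- vision.get_calibration(name): a dict with "fov_y" (degrees; the focal length in pixels is half the picture's height over the tangent of half this angle, whatever the lens; pixels are square), "cx", "cy" (the principal point, pixels), "view" (4x4, takes a point from world to camera coordinates); the wrist camera has in their place "mount" (4x4, takes a point from camera to tool coordinates, whose origin is the TCP and whose axes are the flange's). Camera axes: x right, y up, looking along -z (the intrinsics and any distortion apply to the point x, -y, -z); pixel columns grow to the right and rows downward; lengths in m; the calibration is good to about 2 mm. A picture is of the moment at which its call begins: read the wrist's pose just before it. get_calibration takes no time and is no camera call.
- workorder.sign_off(): hands the job in; it is judged then, once.
Trained networks look in the newest picture that a camera, given by its name, has taken for a name from the list of things; names that differ only in an ending like _2 or _b are one class to them, and where a whole thing is asked for, a point or a joint stands for the part that bears it (a point fixed in the world has none). Each returns a list of dicts, best first, with "confidence" (0 to 1); they miss things now and then, are a little off and sometimes report something else, mostly with a low value. They report only what shows in the picture. A call takes as long as a camera call.
- models.silhouettes(target, camera): "region" (420x560 bool, what is visible of it).
- models.mark_of(target, camera): "location" ([x, y, z] in m, in world coordinates, good to about 4 mm: a listed point, or the origin of a listed thing).
The state is a dict: "t": time; "q": joint angles; "qvel": joint speeds; "effort": joint torques, N m; "position": TCP position; "ee_rot": TCP orientation; "wrist_force": force on the tool from outside, world axes, zero at the start; "moment": the same for the moment, N m; "finger_gap": finger opening in m; "finger_force": force on a finger pad.
Only numpy, scipy, OpenCV 4.12 (cv2) and the standard library are available. Lean on these libraries where they do the work, as an engineer would, in place of code of your own. Each camera call takes 0.05 s, during which the arm holds its last target. There are 200 camera calls.

## Working session

There is one attempt and no reset: what is moved stays moved. The work goes in short steps, Python scripts to look and compute and a tool call to move; the robot and the scene stay as the last step left them, time stands still between calls to the robot, and variables do not carry over. Pictures are saved under pics/ and viewed, at most 14 in all, crops included, and the job is handed in when it is done.

Besides the shell and the picture viewer there is one more tool, called after "Request:" in YAML: its name, and indented under it one key for each argument. send_rows: Moves the arm, as the interface text tells. Shifts and turns lie within -1 to 1; 1 stands for 120 mm of shift or 30 degrees of turn. Its arguments: {"type":"object","properties":{"moves":{"type":"array"},"gripper":{"type":"number"}},"required":["moves"]}

```bash
ls; mkdir -p pics; python3 - <<'E'
from plant import env, vision, workorder, models
import cv2, numpy as np
print(env.sense())
for n in ("scene","top","wrist"):
    im=vision.grab_frame(n); cv2.imwrite(f"pics/{n}0.png",im[:,:,::-1])
    print(n,vision.get_calibration(n))
for n in ("scene","top"):
    for t in ["carton_white_b","signal_box","bridge_part","scenery_plate","side_mat","bridge_piers","bridge_seat","glue_bottle","spool_blue","pocket_tape"]:
        r=models.mark_of(t,n); print(n,t,[(np.round(a["location"],3).tolist(),round(a["confidence"],2)) for a in r[:2]])
print(env.sense()["t"])
E
```

```text
pics
{'t': 0.0, 'q': array([-1.08681307,  0.50184368, -0.4267854 ,  1.55148888,  0.22079712,
        1.13829824, -0.21030605]), 'qvel': array([ 7.98366343e-04,  3.96836866e-04, -1.30733547e-03,  3.20764671e-04,
       -5.22206754e-04, -3.45332163e-04,  2.49681459e-06]), 'effort': array([ 3.25710171e-04, -5.69534540e+01, -5.81608549e+00, -2.80925632e+01,
        1.06684925e-02,  1.21248979e-02, -9.29483946e-06]), 'position': array([0.14221658, 0.63344407, 0.19364535]), 'ee_rot': array([-3.45992283e-01, -3.12220015e+00,  3.08126927e-03]), 'wrist_force': array([0.03110805, 0.11904454, 0.37836119]), 'moment': array([ 0.00830206, -0.05174449, -0.00303678]), 'finger_force': 0.0, 'finger_gap': 0.0856887686202845}
scene {'fov_y': 44.64514301200215, 'cx': 285.38104839791936, 'cy': 203.11792562627394, 'view': array([[ 0.99536161,  0.09457078,  0.017653  , -0.61282814],
       [-0.05974633,  0.46383963,  0.88390224, -0.08850374],
       [ 0.07540316, -0.88085706,  0.46733842, -0.91900762],
       [ 0.        ,  0.        ,  0.        ,  1.        ]])}
top {'fov_y': 46.67301339289445, 'cx': 282.
[... 1204 characters left out ...]
.037, 0.035], 0.34)]
scene spool_blue [([0.717, -0.047, 0.032], 0.91), ([0.714, 0.281, 0.026], 0.61)]
scene pocket_tape [([0.718, 0.282, 0.025], 0.61), ([0.542, 0.334, 0.032], 0.53)]
top carton_white_b [([0.607, 0.139, 0.032], 0.74)]
top signal_box [([0.517, 0.138, 0.039], 0.89)]
top bridge_part [([0.564, 0.188, 0.038], 0.61)]
top scenery_plate [([0.563, 0.189, 0.038], 0.56)]
top side_mat [([0.54, 0.335, 0.026], 0.98), ([0.716, 0.28, 0.031], 0.16)]
top bridge_piers [([0.552, -0.036, 0.033], 0.76)]
top bridge_seat [([0.553, -0.033, 0.069], 0.56)]
top glue_bottle [([0.711, 0.084, 0.028], 0.74)]
top spool_blue [([0.714, -0.046, 0.032], 0.86)]
top pocket_tape [([0.716, 0.282, 0.032], 0.64)]
1.15
```

View pics/top0.png

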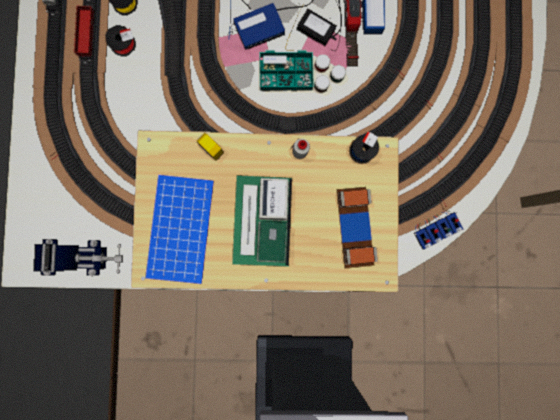

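View pics/scene0.png

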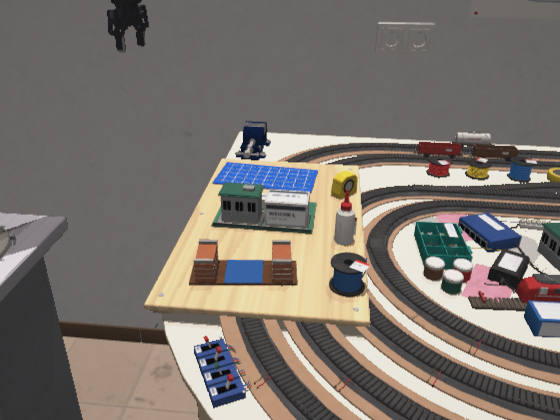

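The top view shows the plate at about px (265,221), with its front to the right (world −y). The carton is at the far end (275,198), the signal box at the near end (272,241) and the span to the left at (249,219). The mat is at (180,229), slightly rotated, and the piers are at (356,227). The scene view agrees. I'll move the wrist camera over the plate to measure.

Request:
send_rows:
  moves:
    - [[0,0,-0.1],[0,0,-0.21]]
    - [[0,0,-0.1],[0,0,-0.21]]
    - [[-0.21,-0.25,-0.03],[0,0,0]]
    - [[-0.21,-0.25,-0.03],[0,0,0]]
    - [[-0.21,-0.25,-0.03],[0,0,0]]
    - [[-0.21,-0.25,-0.03],[0,0,0]]
    - [[-0.21,-0.25,-0.03],[0,0,0]]
    - [[-0.21,-0.25,-0.03],[0,0,0]]
    - [[-0.21,-0.25,-0.03],[0,0,0]]
    - [[-0.21,-0.25,-0.03],[0,0,0]]
  gripper: 0

```text
t: 1.98
position: [0.3447, 0.3925, 0.248]
ee_rot: [0.001, 3.141, 0.001]
wrist_force: [0.4, 0.7, -0.4]
finger_gap: 0.0852
finger_force: 0.0
```

Request:
send_rows:
  moves:
    - [[-0.21,-0.25,-0.03],[0,0,0]]
    - [[-0.21,-0.25,-0.03],[0,0,0]]
    - [[-0.21,-0.25,-0.03],[0,0,0]]
    - [[-0.21,-0.25,-0.03],[0,0,0]]
    - [[-0.21,-0.25,-0.03],[0,0,0]]
    - [[-0.21,-0.25,-0.03],[0,0,0]]
    - [[-0.21,-0.25,0],[0,0,0]]
    - [[0,0,0],[0,0,0]]
    - [[0,0,0],[0,0,0]]

```text
t: 2.73
position: [0.5215, 0.1808, 0.2689]
ee_rot: [0.011, 3.141, -0.001]
wrist_force: [-0.1, 1.7, -0.5]
finger_gap: 0.0853
finger_force: 0.0
```

```bash
cat > h.py <<'E'
from plant import env, vision, models
import cv2, numpy as np, pickle
from scipy.spatial.transform import Rotation as R
T=["carton_white_b","signal_box","bridge_part","scenery_plate","side_mat","bridge_piers","bridge_seat"]
def cam(name="wrist"):
    c=vision.get_calibration(name); f=210/np.tan(np.radians(c["fov_y"]/2))
    if name=="wrist":
        s=env.sense(); W=np.eye(4); W[:3,:3]=R.from_rotvec(s["ee_rot"]).as_matrix(); W[:3,3]=s["position"]
        V=np.linalg.inv(W@c["mount"])
    else: V=c["view"]
    return dict(f=f,cx=c["cx"],cy=c["cy"],V=V)
def proj(c,P):
    P=np.atleast_2d(P); p=P@c["V"][:3,:3].T+c["V"][:3,3]
    return np.c_[c["cx"]+c["f"]*p[:,0]/-p[:,2], c["cy"]-c["f"]*p[:,1]/-p[:,2]]
def unproj(c,uv,z):
    uv=np.atleast_2d(uv); Rm=c["V"][:3,:3]; o=-Rm.T@c["V"][:3,3]
    d=np.c_[(uv[:,0]-c["cx"])/c["f"],-(uv[:,1]-c["cy"])/c["f"],-np.ones(len(uv))]@Rm
    return o+d*((z-o[2])/d[:,2])[:,None]
def snap(tag,names=T,camn="wrist"):
    c=cam(camn); im=vision.grab_frame(camn); cv2.imwrite(f"pics/{tag}.png",im[:,:,::-1])
    c["im"]=im; c["sil"]={}
    for t in names:
        m=models.mark_of(t,camn); print(t,[(np.round(a["location"],3).tolist(),round(a["confidence"],2)) for a in m[:2]])
        r=models.silhouettes(t,camn)
        if r: c["sil"][t]=r[0]["region"]
    pickle.dump(c,open(f"{tag}.pkl","wb")); return c
E
python3 - <<'E'
from h import *
snap("w1")
E
```

```text
carton_white_b [([0.608, 0.141, 0.039], 0.66)]
signal_box [([0.518, 0.145, 0.035], 0.95), ([0.712, 0.282, 0.03], 0.54)]
bridge_part [([0.562, 0.189, 0.033], 0.79)]
scenery_plate [([0.562, 0.162, 0.028], 0.7)]
side_mat [([0.539, 0.338, 0.031], 0.76)]
bridge_piers [([0.548, -0.034, 0.03], 0.8)]
bridge_seat [([0.553, -0.037, 0.07], 0.6)]
```

View pics/w1.png

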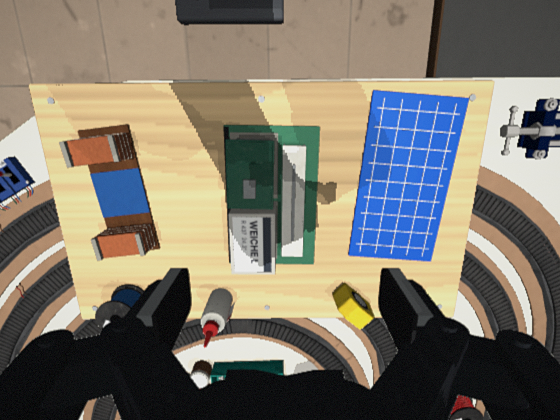

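Request:
send_rows:
  moves:
    - [[-0.1,-0.15,0.1],[0,0,0]]
    - [[-0.1,-0.15,0.1],[0,0,0]]
    - [[-0.1,-0.15,0.1],[0,0,0]]
    - [[0,0,0],[0,0,0]]
    - [[0,0,0],[0,0,0]]
    - [[0,0,0],[0,0,0]]

```text
t: 3.98
position: [0.5557, 0.1306, 0.2332]
ee_rot: [-0.001, -3.141, -0.001]
wrist_force: [-0.8, 0.4, -0.1]
finger_gap: 0.0852
finger_force: 0.0
```

```bash
python3 - <<'E'
from h import *
snap("w2"); s=env.sense(); print(s["position"],s["qvel"])
E
```

```text
carton_white_b [([0.608, 0.137, 0.039], 0.87)]
signal_box [([0.514, 0.143, 0.038], 0.77), ([0.56, 0.16, 0.028], 0.42)]
bridge_part [([0.561, 0.192, 0.033], 0.76)]
scenery_plate [([0.563, 0.162, 0.031], 0.91), ([0.711, 0.085, 0.031], 0.26)]
side_mat [([0.542, 0.337, 0.032], 0.86)]
bridge_piers [([0.549, -0.038, 0.031], 0.58)]
bridge_seat [([0.553, -0.038, 0.067], 0.92), ([0.561, 0.16, 0.031], 0.31)]
[0.5558841  0.12981674 0.23305798] [ 3.76685544e-04 -2.54055180e-04 -5.00645439e-04  4.06670577e-04
  8.21791249e-04  4.01988390e-05  2.67524504e-03]
```

View pics/w2.png

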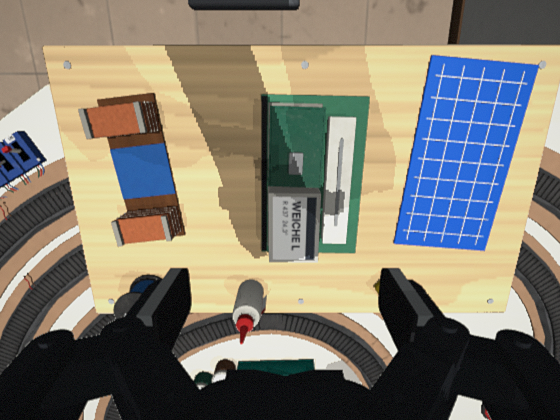

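Wrist view w2: the carton top is around px (293,225), the signal box (296,145), the span (340,180), the piers (126,135) and (145,225), and the mat (467,150). The networks agree with the picture. Next I'll fit the poses against the silhouettes from both views.

```bash
cat > fit.py <<'E'
from h import *
from scipy.optimize import minimize
def box(x0,x1,y0,y1,z0,z1): return np.array([[x,y,z] for x in(x0,x1) for y in(y0,y1) for z in(z0,z1)],float)/1e3
M={"carton_white_b":[box(-27.5,27.5,-40,40,0,50)],
"signal_box":[box(-26,26,-39,39,55,60),box(-22,22,-35,35,0,60)],
"bridge_part":[box(-14,14,-72.5,72.5,0,24)],
"side_mat":[box(-59,59,-110,110,0,4)],
"bridge_piers":[box(-32,32,-85,85,0,6)]+[box(-31,31,s-15,s+15,0,40) for s in(-60,60)]+[box(a-3,a+3,s-15,s+15,0,46) for s in(-60,60) for a in (-28,28)]}
def render(c,t,p,k=4):
    m=np.zeros((420*k,560*k),np.uint8); ca,sa=np.cos(p[3]),np.sin(p[3])
    for b in M[t]:
        P=np.c_[b[:,0]*ca-b[:,1]*sa+p[0],b[:,0]*sa+b[:,1]*ca+p[1],b[:,2]+p[2]]
        h=cv2.convexHull(proj(c,P).astype(np.float32))
        cv2.fillConvexPoly(m,np.round(((h+.5)*k-.5)*16).astype(np.int32),1,cv2.LINE_8,4)
    return m
def cost(q,t,cs,z,occ):
    p=[q[0],q[1],q[3] if len(q)>3 else z,q[2]]; e=0
    for c in cs:
        if t not in c["sil"]: continue
        m=cv2.resize(render(c,t,p).astype(np.float32),(560,420),interpolation=cv2.INTER_AREA)
        s=c["sil"][t].astype(np.float32); w=np.ones_like(s)
        for o in occ:
            if o in c["sil"]: w[cv2.dilate(c["sil"][o].astype(np.uint8),np.ones((3,3)))>0]=0
        e+=(abs(m-s)*w).sum()/s.sum()
    return e
def fit(t,cs,x0,z,occ=(),freez=False):
    q=np.r_[x0,[z] if freez else []]; best=None
    for sc in (1,.4):
        S=np.vstack([q]+[q+np.eye(len(q))[i]*sc*[.006,.006,.05,.006][i] for i in range(len(q))])
        r=minimize(cost,q,(t,cs,z,occ),method="Nelder-Mead",options=dict(initial_simplex=S,xatol=1e-5,fatol=1e-5)); q=r.x
    return q,r.fun
E
python3 - <<'E'
from fit import *
cs=[pickle.load(open(f"{n}.pkl","rb")) for n in("w1","w2")]
h=-np.pi/2
for t,x0,z,occ in [("carton_white_b",(.607,.139,h),.035,()),("signal_box",(.516,.142,h),.035,("carton_white_b",)),
 ("bridge_part",(.562,.19,h),.035,("carton_white_b","signal_box")),("side_mat",(.541,.336,h-.08),.030,()),("bridge_piers",(.55,-.036,h+.1),.030,())]:
    for sel in (cs,cs[:1],cs[1:]):
        q,e=fit(t,sel,x0,z,occ); print(t,np.round(q,4),round(e,3),end=" | ")
    q,e=fit(t,cs,x0,z,occ,True); print("freez",np.round(q,4),round(e,3))
E
```

```text
carton_white_b [ 0.6067  0.1413 -1.5837] 0.165 | carton_white_b [ 0.607   0.1406 -1.5826] 0.099 | carton_white_b [ 0.6063  0.1413 -1.5835] 0.06 | freez [ 0.6096  0.141  -1.585   0.0298] 0.154
signal_box [ 0.5179  0.1423 -1.5994] 0.047 | signal_box [ 0.5184  0.1427 -1.6013] 0.023 | signal_box [ 0.5175  0.1421 -1.6021] 0.013 | freez [ 0.5179  0.1424 -1.6011  0.0332] 0.045
bridge_part [ 0.5616  0.1912 -1.5923] 0.124 | bridge_part [ 0.5641  0.1912 -1.591 ] 0.059 | bridge_part [ 0.5615  0.191  -1.5956] 0.061 | freez [ 0.5625  0.1914 -1.593   0.0314] 0.107
side_mat [ 0.5403  0.3375 -1.6547] 0.028 | side_mat [ 0.5404  0.3374 -1.6538] 0.016 | side_mat [ 0.5403  0.3375 -1.6555] 0.012 | freez [ 0.5405  0.338  -1.6547  0.0288] 0.025
bridge_piers [ 0.5519 -0.036  -1.4552] 0.05 | bridge_piers [ 0.552  -0.0361 -1.4563] 0.022 | bridge_piers [ 0.5519 -0.036  -1.4553] 0.028 | freez [ 0.5521 -0.0366 -1.4551  0.0288] 0.048
```

Request:
send_rows:
  moves:
    - [[-0.21,0.05,0],[0,0,0]]
    - [[-0.21,0.05,0],[0,0,0]]
    - [[0,0,0.2],[0,0,0.025]]
    - [[0,0,0.3],[0,0,0]]
    - [[0,0,0.3],[0,0,0]]
    - [[0,0,0.2],[0,0,0]]
    - [[0,0,0.1],[0,0,0]]
    - [[0,0,0],[0,0,0]]
    - [[0,0,0],[0,0,0]]
    - [[0,0,0],[0,0,0]]

```text
t: 5.57
position: [0.608, 0.1423, 0.1031]
ee_rot: [0.022, 3.138, 0.001]
wrist_force: [0.9, -0.1, 0.9]
finger_gap: 0.0853
finger_force: 0.0
```

Request:
send_rows:
  moves:
    - [[0,0,0.17],[0,0,0]]
    - [[0,0,0.12],[0,0,0]]
    - [[0,0,0.05],[0,0,0]]
    - [[0,0,0],[0,0,0]]
    - [[0,0,0],[0,0,0]]

```text
t: 5.98
position: [0.6073, 0.1421, 0.0617]
ee_rot: [0.022, 3.14, 0.001]
wrist_force: [-0.6, 0.2, 0.2]
finger_gap: 0.0855
finger_force: 0.0
```

```bash
python3 - <<'E'
from h import *
P=[]
for i in range(4):
    s=env.sense(); P.append(s["position"]); vision.grab_frame("top")
print(np.round(P,4)); c=snap("g1",[])
E
```

```text
[[0.6073 0.1421 0.0617]
 [0.6075 0.1422 0.0619]
 [0.6076 0.1422 0.062 ]
 [0.6075 0.1422 0.0619]]
```

View pics/g1.png

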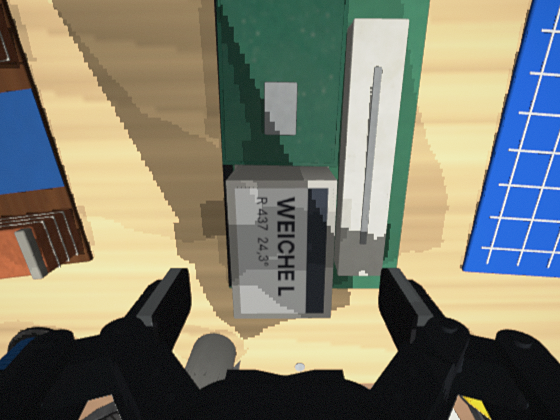

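The carton spans columns 234–331 at the pad line, so its centre is 282.5 against a finger centre of 284. It sits about 0.9 mm to the −y side. I'll correct that and close.

Request:
send_rows:
  moves:
    - [[0,-0.007,0],[0,0,0]]
    - [[0,0,0],[0,0,0]]
    - [[0,0,0],[0,0,0]]

```text
t: 6.48
position: [0.6064, 0.1408, 0.0605]
ee_rot: [0.022, 3.141, -0.0]
wrist_force: [-0.0, 0.5, -0.8]
finger_gap: 0.0855
finger_force: 0.0
```

Request:
send_rows:
  moves:
    - [[0,0,0],[0,0,0]]
    - [[0,0,0],[0,0,0]]
    - [[0,0,0],[0,0,0]]
    - [[0,0,0],[0,0,0]]
    - [[0,0,0],[0,0,0]]
    - [[0,0,0],[0,0,0]]
    - [[0,0,0],[0,0,0]]
    - [[0,0,0],[0,0,0]]
    - [[0,0,0],[0,0,0]]
    - [[0,0,0],[0,0,0]]
  gripper: 1

```text
t: 7.32
position: [0.6063, 0.141, 0.0603]
ee_rot: [-0.022, -3.141, 0.0]
wrist_force: [-0.2, 0.1, 1.1]
finger_gap: 0.0003
finger_force: 0.0
```

```bash
python3 - <<'E'
from h import *
s=env.sense(); print(s["position"],s["finger_gap"]); a=snap("g2",[])["im"]; b=snap("s2",[],"scene")["im"]
cv2.imwrite("pics/g2b.png",np.hstack([a[100:,100:460],cv2.resize(b[130:290,150:400],None,fx=1.75,fy=2,interpolation=cv2.INTER_CUBIC)])[:,:,::-1])
E
```

```text
[0.60625987 0.14097468 0.060289  ] 0.0003343369555879508
```

View pics/g2b.png

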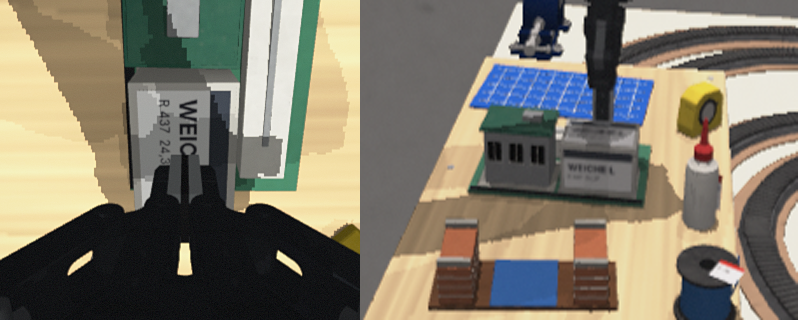

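The fingers closed above the carton without touching it. I'll check where the tips really are against the reported TCP.

```bash
python3 - <<'E'
from fit import *
s=env.sense(); p=s["position"]
w=cam("wrist"); sc=cam("scene"); tp=cam("top")
for dz in (0,.01,.02,.03,.04): 
    q=p+[0,0,dz]; print(dz,proj(w,q)[0].round(1),proj(sc,q)[0].round(1))
c=pickle.load(open("s2.pkl","rb"))
w1=[pickle.load(open(n+".pkl","rb")) for n in("g1","g2")]
im=c["im"][110:230,240:360].copy()
big=cv2.resize(im,None,fx=4,fy=4,interpolation=cv2.INTER_NEAREST)
g=pickle.load(open("g2.pkl","rb"))["im"][180:330,210:360].copy()
g=cv2.resize(g,(480,480),interpolation=cv2.INTER_NEAREST)
cs=c
for dz,col in ((0,(255,0,0)),(.02,(255,255,0)),(.04,(0,255,0))):
    u=(proj(sc,p+[0,0,dz])[0]-[240,110])*4; cv2.circle(big,tuple(np.int32(u)),3,col,-1)
    u=(proj(w,p+[0,0,dz])[0]-[210,180])*3.2; cv2.circle(g,tuple(np.int32(u)),3,col,-1)
cx=np.array([0.6067,.1413])
for b in box(-40,40,-27.5,27.5,0,50): 
    u=(proj(sc,np.r_[cx+b[:2],.035+b[2]])[0]-[240,110])*4; cv2.circle(big,tuple(np.int32(u)),3,(255,0,255),-1)
cv2.imwrite("pics/tip.png",np.hstack([g[:,:300] if 0 else g,big])[:,:,::-1][:,::1][:, :] if 0 else cv2.resize(np.hstack([g,big]),(800,400))[:,:,::-1])
E
```

```text
0 [283.9 240.6] [288.  206.3]
0.01 [283.9 247.5] [288.1 201.6]
0.02 [283.9 255.2] [288.3 196.9]
0.03 [283.9 263.7] [288.4 192.1]
0.04 [283.8 273.2] [288.5 187.3]
```

View pics/tip.png

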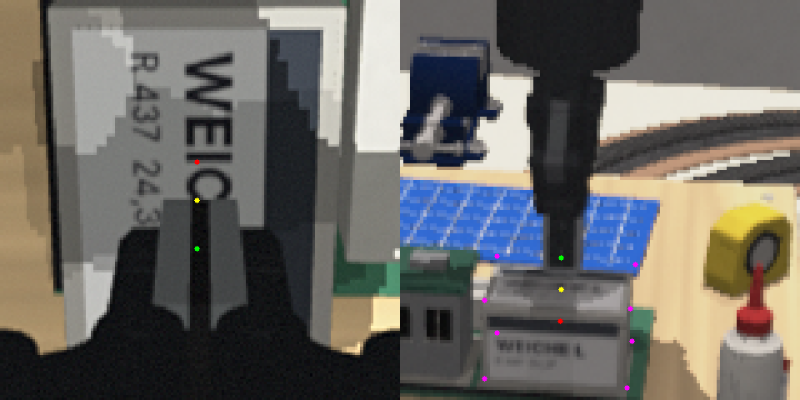

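The wrist and scene views both put the real fingertips about 40 mm behind the reported TCP when shut, and about 55 mm when open. So I opened the gripper well above the carton. I'll open, lower by that amount in steps, and verify.

Request:
send_rows:
  moves:
    - [[0,0,0],[0,0,0]]
    - [[0,0,0],[0,0,0]]
    - [[0,0,0],[0,0,0]]
    - [[0,0,0],[0,0,0]]
    - [[0,0,0],[0,0,0]]
    - [[0,0,0],[0,0,0]]
    - [[0,0,0],[0,0,0]]
    - [[0,0,0],[0,0,0]]
    - [[0,0,0],[0,0,0]]
  gripper: 0

```text
t: 8.17
position: [0.6063, 0.141, 0.0603]
ee_rot: [0.022, 3.141, 0.0]
wrist_force: [-0.1, 0.8, -0.1]
finger_gap: 0.0854
finger_force: 0.0
```

Request:
send_rows:
  moves:
    - [[0,0,0.08],[0,0,0]]
    - [[0,0,0.08],[0,0,0]]
    - [[0,0,0.08],[0,0,0]]
    - [[0,0,0.05],[0,0,0]]
    - [[0,0,0],[0,0,0]]
    - [[0,0,0],[0,0,0]]

```text
t: 8.67
position: [0.6055, 0.1409, 0.0244]
ee_rot: [-0.022, -3.14, 0.001]
wrist_force: [0.6, 0.4, -0.2]
finger_gap: 0.0858
finger_force: 0.0
```

```bash
python3 - <<'E'
from h import *
s=env.sense(); print(s["position"],s["finger_gap"],s["wrist_force"]); a=snap("g3",[])["im"]; b=snap("s3",[],"scene")["im"]
cv2.imwrite("pics/g3b.png",np.hstack([cv2.resize(a[100:400,100:460],(480,400)),cv2.resize(b[130:250,240:336],(320,400),interpolation=cv2.INTER_CUBIC)])[:,:,::-1])
E
```

```text
[0.60549345 0.14087629 0.02443107] 0.08577420056323531 [ 0.6312924   0.43337666 -0.1591894 ]
```

View pics/g3b.png

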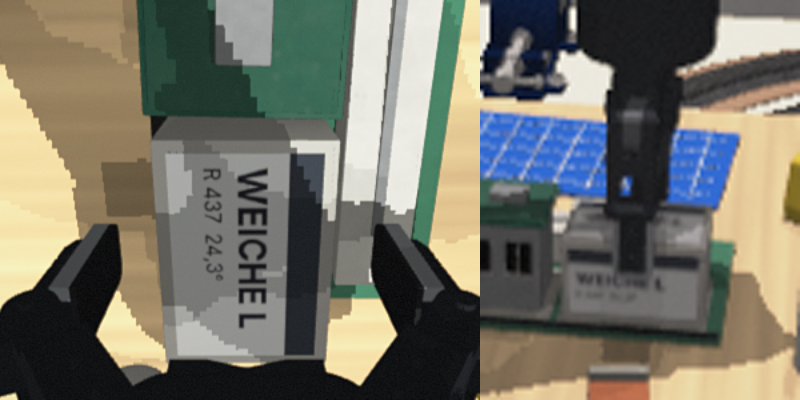

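```bash
python3 - <<'E'
from h import *
sc=cam("scene")
for z in (.06,.065,.07,.075,.08,.085): print(z,[proj(sc,[.6055,y,z])[0].round(1).tolist() for y in(.084,.098)])
E
```

```text
0.06 [[284.8, 221.3], [285.5, 217.5]]
0.065 [[284.8, 218.9], [285.5, 215.1]]
0.07 [[284.8, 216.5], [285.6, 212.7]]
0.075 [[284.9, 214.0], [285.6, 210.3]]
0.08 [[284.9, 211.6], [285.7, 207.8]]
0.085 [[285.0, 209.1], [285.7, 205.4]]
```

Request:
send_rows:
  moves:
    - [[0,0,0.025],[0,0,0]]
    - [[0,0,0],[0,0,0]]

```text
t: 8.93
position: [0.6064, 0.141, 0.0225]
ee_rot: [0.022, 3.141, 0.0]
wrist_force: [-0.5, 0.3, -1.1]
finger_gap: 0.0856
finger_force: 0.0
```

Request:
send_rows:
  moves:
    - [[0,0,0],[0,0,0]]
    - [[0,0,0],[0,0,0]]
    - [[0,0,0],[0,0,0]]
    - [[0,0,0],[0,0,0]]
    - [[0,0,0],[0,0,0]]
    - [[0,0,0],[0,0,0]]
    - [[0,0,0],[0,0,0]]
    - [[0,0,0],[0,0,0]]
  gripper: 1

```text
t: 9.6
position: [0.6068, 0.1412, 0.023]
ee_rot: [0.022, 3.141, 0.0]
wrist_force: [-0.9, -0.6, 4.8]
finger_gap: 0.054
finger_force: 64.8
```

Request:
send_rows:
  moves:
    - [[0,0,-0.1],[0,0,0]]
    - [[0,0,-0.2],[0,0,0]]
    - [[0,0,-0.2],[0,0,0]]
    - [[0.024,0.266,0],[0,0,0]]
    - [[0.024,0.266,0],[0,0,0]]
    - [[0.024,0.266,0],[0,0,0]]
    - [[0.024,0.266,0],[0,0,0]]
    - [[0.024,0.266,0],[0,0,0]]
    - [[0.024,0.266,0],[0,0,0]]
    - [[0,0,0],[0,0,0]]

```text
t: 10.43
position: [0.5876, 0.3432, 0.083]
ee_rot: [-0.007, -3.14, -0.01]
wrist_force: [0.3, 1.0, -0.3]
finger_gap: 0.0541
finger_force: 64.2
```

Request:
send_rows:
  moves:
    - [[0,0,0],[0,0,0]]
    - [[0,0,0.2],[0,0,0]]
    - [[0,0,0.2],[0,0,0]]
    - [[0,0,0.08],[0,0,0]]
    - [[0,0,0.02],[0,0,0]]
    - [[0,0,0],[0,0,0]]
    - [[0,0,0],[0,0,0]]
    - [[0,0,0],[0,0,0]]

```text
t: 11.1
position: [0.5922, 0.3318, 0.0228]
ee_rot: [0.024, 3.141, -0.0]
wrist_force: [-0.5, 0.2, -0.8]
finger_gap: 0.0538
finger_force: 65.2
```

Request:
send_rows:
  moves:
    - [[0,0,0.008],[0,0,0]]
    - [[0,0,0],[0,0,0]]
    - [[0,0,0],[0,0,0]]
    - [[0,0,0],[0,0,0]]

```text
t: 11.43
position: [0.5918, 0.3326, 0.0216]
ee_rot: [0.022, 3.141, -0.0]
wrist_force: [0.5, -0.0, -0.4]
finger_gap: 0.0536
finger_force: 65.2
```

Request:
send_rows:
  moves:
    - [[0,0,0],[0,0,0]]
    - [[0,0,0],[0,0,0]]
    - [[0,0,0],[0,0,0]]
    - [[0,0,0],[0,0,0]]
    - [[0,0,0],[0,0,0]]
    - [[0,0,0],[0,0,0]]
    - [[0,0,0],[0,0,0]]
    - [[0,0,0],[0,0,0]]
  gripper: 0

```text
t: 12.1
position: [0.5917, 0.3328, 0.0215]
ee_rot: [-0.022, -3.141, 0.0]
wrist_force: [0.4, -0.6, -0.1]
finger_gap: 0.0854
finger_force: 0.0
```

Request:
send_rows:
  moves:
    - [[0,0,-0.2],[0,0,0]]
    - [[0,0,-0.25],[0,0,0]]
    - [[0,0,-0.25],[0,0,0]]
    - [[0,0,0],[0,0,0]]
    - [[0,0,0],[0,0,0]]
    - [[0,0,0],[0,0,0]]

```text
t: 12.6
position: [0.5915, 0.3325, 0.1054]
ee_rot: [-0.022, -3.141, 0.0]
wrist_force: [-0.5, -0.1, 0.3]
finger_gap: 0.0857
finger_force: 0.0
```

Request:
send_rows:
  moves:
    - [[0.0985,-0.266,0],[0,0,0]]
    - [[0.0985,-0.266,0],[0,0,0]]
    - [[0.0985,-0.266,0],[0,0,0]]
    - [[0.0985,-0.266,0],[0,0,0]]
    - [[0.0985,-0.266,0],[0,0,0]]
    - [[0.0985,-0.266,0],[0,0,0]]
    - [[0,0,0],[0,0,0.03]]
    - [[0,0,0.1],[0,0,0]]
    - [[0,0,0],[0,0,0]]
    - [[0,0,0],[0,0,0]]

```text
t: 13.43
position: [0.517, 0.1434, 0.0918]
ee_rot: [-0.043, -3.138, -0.0]
wrist_force: [-0.6, -0.7, 0.3]
finger_gap: 0.0853
finger_force: 0.0
```

Request:
send_rows:
  moves:
    - [[0,0,0],[0,0,0]]
    - [[0,0,0.1],[0,0,0]]
    - [[0,0,0.1],[0,0,0]]
    - [[0,0,0],[0,0,0]]
    - [[0,0,0],[0,0,0]]
    - [[0,0,0],[0,0,0]]

```text
t: 13.93
position: [0.5178, 0.1423, 0.0691]
ee_rot: [-0.046, -3.14, 0.0]
wrist_force: [0.6, 0.8, 0.0]
finger_gap: 0.0852
finger_force: 0.0
```

```bash
python3 - <<'E'
from fit import *
s=env.sense(); print(s["position"],s["ee_rot"]); c=snap("g4",["signal_box"])
w2=pickle.load(open("w2.pkl","rb"))
a=c["im"][60:410,60:500]
cv2.imwrite("pics/g4b.png",cv2.resize(a,(600,477))[:,:,::-1])
E
```

```text
[0.5178209  0.14231948 0.06908526] [-4.60861241e-02 -3.14037673e+00  2.91741631e-04]
signal_box [([0.516, 0.146, 0.036], 0.82)]
```

View pics/g4b.png

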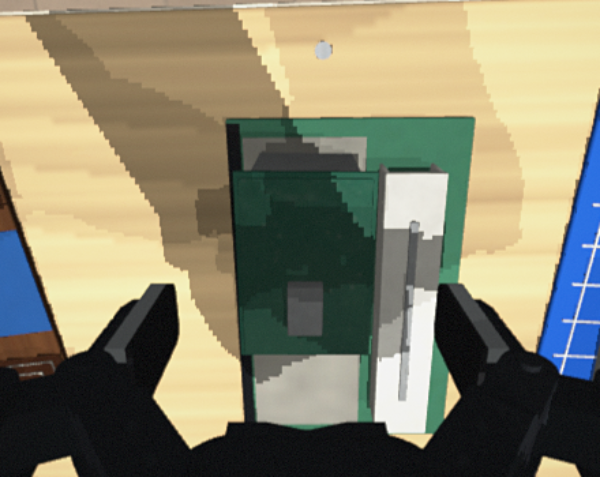

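The roof is centred between the fingers (crop columns 240–373, centre 307 against a finger centre of 307). I'll descend and grip.

Request:
send_rows:
  moves:
    - [[0,0,0.15],[0,0,0]]
    - [[0,0,0.15],[0,0,0]]
    - [[0,0,0.065],[0,0,0]]
    - [[0,0,0],[0,0,0]]
    - [[0,0,0],[0,0,0]]
    - [[0,0,0],[0,0,0]]

```text
t: 14.58
position: [0.5188, 0.1425, 0.0265]
ee_rot: [0.047, 3.14, 0.001]
wrist_force: [0.7, 0.2, 0.5]
finger_gap: 0.0853
finger_force: 0.0
```

Request:
send_rows:
  moves:
    - [[0,0,0],[0,0,0]]
    - [[0,0,0],[0,0,0]]
    - [[0,0,0],[0,0,0]]
    - [[0,0,0],[0,0,0]]
    - [[0,0,0],[0,0,0]]
    - [[0,0,0],[0,0,0]]
    - [[0,0,0],[0,0,0]]
    - [[0,0,0],[0,0,0]]
  gripper: 1

```text
t: 15.25
position: [0.5187, 0.1424, 0.0268]
ee_rot: [0.047, 3.14, 0.001]
wrist_force: [-1.3, -0.5, 4.8]
finger_gap: 0.0513
finger_force: 61.3
```

Request:
send_rows:
  moves:
    - [[0,0,-0.1],[0,0,0]]
    - [[0,0,-0.2],[0,0,0]]
    - [[0,0,-0.2],[0,0,0]]
    - [[0.05,0.276,0],[0,0,0]]
    - [[0.05,0.276,0],[0,0,0]]
    - [[0.05,0.276,0],[0,0,0]]
    - [[0.05,0.276,0],[0,0,0]]
    - [[0.05,0.276,0],[0,0,0]]
    - [[0.05,0.276,0],[0,0,0]]
    - [[0,0,0],[0,0,0]]

```text
t: 16.08
position: [0.4848, 0.352, 0.0873]
ee_rot: [0.031, 3.141, 0.011]
wrist_force: [-0.5, 1.7, -0.6]
finger_gap: 0.0516
finger_force: 62.7
```

Request:
send_rows:
  moves:
    - [[0,0,0],[0,0,0]]
    - [[0,0,0],[0,0,0]]
    - [[0,0,0.2],[0,0,0]]
    - [[0,0,0.2],[0,0,0]]
    - [[0,0,0.08],[0,0,0]]
    - [[0,0,0.02],[0,0,0]]
    - [[0,0,0.008],[0,0,0]]
    - [[0,0,0],[0,0,0]]
    - [[0,0,0],[0,0,0]]
    - [[0,0,0],[0,0,0]]

```text
t: 16.92
position: [0.4888, 0.341, 0.0253]
ee_rot: [0.049, 3.141, -0.0]
wrist_force: [0.3, -0.9, 0.3]
finger_gap: 0.0514
finger_force: 63.4
```

Request:
send_rows:
  moves:
    - [[0,0,0],[0,0,0]]
    - [[0,0,0],[0,0,0]]
    - [[0,0,0],[0,0,0]]
    - [[0,0,0],[0,0,0]]
    - [[0,0,0],[0,0,0]]
    - [[0,0,0],[0,0,0]]
    - [[0,0,0],[0,0,0]]
    - [[0,0,0],[0,0,0]]
  gripper: 0

```text
t: 17.58
position: [0.488, 0.342, 0.0248]
ee_rot: [-0.046, -3.141, -0.0]
wrist_force: [0.1, -0.6, -0.2]
finger_gap: 0.0853
finger_force: 0.0
```

Request:
send_rows:
  moves:
    - [[0,0,-0.2],[0,0,0]]
    - [[0,0,-0.25],[0,0,0]]
    - [[0,0,-0.25],[0,0,0]]
    - [[0,0,0],[0,0,0]]
    - [[0,0,0],[0,0,0]]
    - [[0,0,0],[0,0,0]]

```text
t: 18.08
position: [0.4878, 0.3417, 0.1086]
ee_rot: [0.047, 3.141, -0.0]
wrist_force: [-0.5, -0.2, 0.3]
finger_gap: 0.0856
finger_force: 0.0
```

Request:
send_rows:
  moves:
    - [[0,0,-0.25],[0,0,0]]
    - [[-0.08,-0.25,-0.1],[0,0,0]]
    - [[-0.08,-0.25,-0.1],[0,0,0]]
    - [[-0.08,-0.25,-0.05],[0,0,0]]
    - [[-0.08,-0.25,0],[0,0,0]]
    - [[-0.08,-0.25,0],[0,0,0]]
    - [[0,0,0],[0,0,0]]
    - [[0,0,0],[0,0,0]]
    - [[0,0,0],[0,0,0]]
    - [[0,0,0],[0,0,0]]

```text
t: 18.92
position: [0.5305, 0.1919, 0.1678]
ee_rot: [-0.043, -3.139, -0.0]
wrist_force: [-0.1, 0.7, 0.3]
finger_gap: 0.0855
finger_force: 0.0
```

```bash
python3 - <<'E'
from fit import *
s=env.sense(); print(s["position"],s["ee_rot"])
c=snap("w3",["bridge_part","carton_white_b","signal_box","bridge_piers","side_mat"])
h=-np.pi/2
for t,x0,z in [("bridge_part",(.562,.19,h),.035),("bridge_piers",(.552,-.036,h+.1),.03),("carton_white_b",(.592,.332,h),.034),("signal_box",(.488,.342,h),.034)]:
    if t in c["sil"]: print(t,[(np.round(a,4),round(b,3)) for a,b in(fit(t,[c],x0,z),fit(t,[c],x0,z,(),True))])
E
```

```text
[0.53047084 0.1919147  0.16784063] [-4.34200691e-02 -3.13944632e+00 -3.49518000e-04]
bridge_part [([0.562, 0.19, 0.029], 0.62)]
carton_white_b [([0.594, 0.333, 0.039], 0.91), ([0.717, -0.048, 0.032], 0.47)]
signal_box [([0.486, 0.343, 0.035], 0.57)]
bridge_piers [([0.551, -0.038, 0.032], 0.61)]
side_mat [([0.542, 0.339, 0.028], 0.64)]
bridge_part [(array([ 0.5639,  0.1909, -1.5933]), np.float64(0.084)), (array([ 0.5662,  0.1906, -1.5933,  0.0258]), np.float64(0.042))]
bridge_piers [(array([ 0.5522, -0.0366, -1.4523]), np.float64(0.025)), (array([ 0.5525, -0.0374, -1.4522,  0.0288]), np.float64(0.022))]
carton_white_b [(array([ 0.5906,  0.3337, -1.5741]), np.float64(0.116)), (array([ 0.593 ,  0.3375, -1.5792,  0.0272]), np.float64(0.098))]
signal_box [(array([ 0.4873,  0.3416, -1.5985]), np.float64(0.024)), (array([ 0.4879,  0.3433, -1.6009,  0.031 ]), np.float64(0.012))]
```

View pics/w3.png

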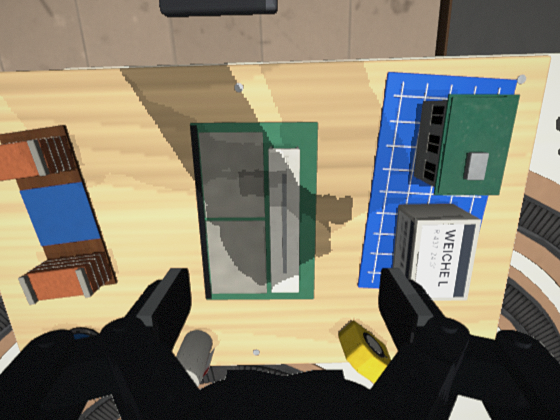

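Both pieces stand upright on the mat: the box roof is at about px (480,145) and the carton at (450,250). The span lies free at about (285,220). Going to grip it.

Request:
send_rows:
  moves:
    - [[-0.14,0,0.2],[0,0,-0.01]]
    - [[-0.14,0,0.2],[0,0,0]]
    - [[0,0,0.25],[0,0,0]]
    - [[0,0,0.25],[0,0,0]]
    - [[0,0,0.15],[0,0,0]]
    - [[0,0,0],[0,0,0]]
    - [[0,0,0],[0,0,0]]
    - [[0,0,0],[0,0,0]]

```text
t: 20.13
position: [0.5662, 0.1901, 0.0441]
ee_rot: [0.038, 3.14, 0.001]
wrist_force: [0.2, 0.8, 0.5]
finger_gap: 0.0859
finger_force: 0.0
```

```bash
python3 - <<'E'
from fit import *
P=[]
for i in range(3): P.append(env.sense()["position"]); vision.grab_frame("top")
print(np.round(P,4))
c=snap("g5",["bridge_part"])
q=fit("bridge_part",[c],(.563,.191,-1.593),.035); print(np.round(q[0],4),q[1])
a=c["im"][40:,180:420]; cv2.imwrite("pics/g5b.png",cv2.resize(a,(378,600))[:,:,::-1])
E
```

```text
[[0.5662 0.1901 0.0441]
 [0.5667 0.1903 0.0446]
 [0.5668 0.1903 0.0448]]
bridge_part [([0.563, 0.19, 0.034], 0.77)]
[ 0.5614  0.1912 -1.5917] 0.027493294328451157
```

View pics/g5b.png

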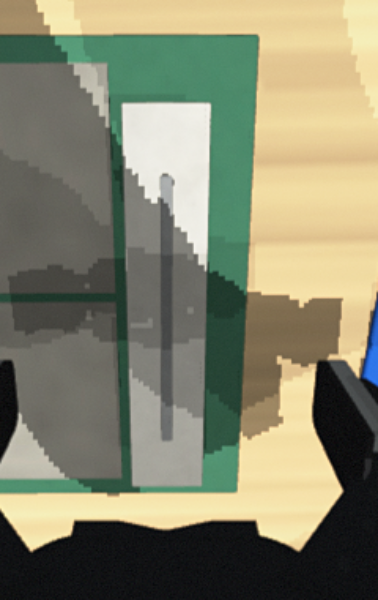

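Request:
send_rows:
  moves:
    - [[0.044,0.008,0.1],[0,0,0]]
    - [[0,0,0.12],[0,0,0]]
    - [[0,0,0.1],[0,0,0]]
    - [[0,0,0.07],[0,0,0]]
    - [[0,0,0],[0,0,0]]
    - [[0,0,0],[0,0,0]]
    - [[0,0,0],[0,0,0]]

```text
t: 21.02
position: [0.5604, 0.1909, -0.0036]
ee_rot: [0.039, 3.141, 0.0]
wrist_force: [-0.7, 0.1, -1.0]
finger_gap: 0.0852
finger_force: 0.0
```

Request:
send_rows:
  moves:
    - [[0,0,0],[0,0,0]]
    - [[0,0,0],[0,0,0]]
    - [[0,0,0],[0,0,0]]
    - [[0,0,0],[0,0,0]]
    - [[0,0,0],[0,0,0]]
    - [[0,0,0],[0,0,0]]
    - [[0,0,0],[0,0,0]]
    - [[0,0,0],[0,0,0]]
    - [[0,0,0],[0,0,0]]
  gripper: 1

```text
t: 21.77
position: [0.562, 0.1912, -0.0016]
ee_rot: [0.039, 3.138, 0.002]
wrist_force: [-1.5, -1.9, 12.7]
finger_gap: 0.0265
finger_force: 61.0
```

Request:
send_rows:
  moves:
    - [[0,0,-0.1],[0,0,0]]
    - [[0,0,-0.2],[0,0,0]]
    - [[0,0,-0.2],[0,0,0]]
    - [[0,0,-0.125],[0,0,-0.135]]
    - [[0,0,0],[0,0,-0.135]]
    - [[0,0,0],[0,0,0]]
    - [[0,0,0],[0,0,0]]

```text
t: 22.35
position: [0.5597, 0.1906, 0.0713]
ee_rot: [0.18, -3.136, -0.0]
wrist_force: [0.4, -0.1, -0.7]
finger_gap: 0.0265
finger_force: 59.0
```

Request:
send_rows:
  moves:
    - [[0.0425,-0.268,0],[0,0,0]]
    - [[0.0425,-0.268,0],[0,0,0]]
    - [[0.0425,-0.268,0],[0,0,0]]
    - [[0.0425,-0.268,0],[0,0,0]]
    - [[0.0425,-0.268,0],[0,0,0]]
    - [[0.0425,-0.268,0],[0,0,0]]
    - [[0.0425,-0.268,0],[0,0,0]]
    - [[0,0,0],[0,0,0]]
    - [[0,0,0],[0,0,0]]
    - [[0,0,0],[0,0,0]]

```text
t: 23.18
position: [0.5501, -0.0366, 0.0704]
ee_rot: [0.181, -3.135, -0.001]
wrist_force: [0.5, 1.2, -1.3]
finger_gap: 0.026
finger_force: 59.1
```

```bash
python3 - <<'E'
from fit import *
s=env.sense(); print(s["position"],s["ee_rot"],s["finger_gap"])
c=snap("g6",["bridge_part","bridge_piers","bridge_seat"])
z=.035+s["position"][2]+.0016
for zz in (z,): q=fit("bridge_part",[c],(.552,-.036,-1.455),zz); print(zz,np.round(q[0],4),q[1])
q=fit("bridge_part",[c],(.552,-.036,-1.455),z,(),True); print(np.round(q[0],4),q[1])
cv2.imwrite("pics/g6b.png",c["im"][:,100:460][:,:,::-1])
E
```

```text
[ 0.5500724  -0.03655709  0.07036164] [ 1.80716740e-01 -3.13509082e+00 -1.26832449e-03] 0.02602730211706667
bridge_part [([0.552, -0.038, 0.103], 0.9)]
bridge_piers []
bridge_seat [([0.713, 0.086, 0.031], 0.17)]
0.10696163961992904 [ 0.5503 -0.0362 -1.4524] 0.20186802744865417
[ 0.5506 -0.0362 -1.452   0.0955] 0.16793696582317352
```

View pics/g6b.png

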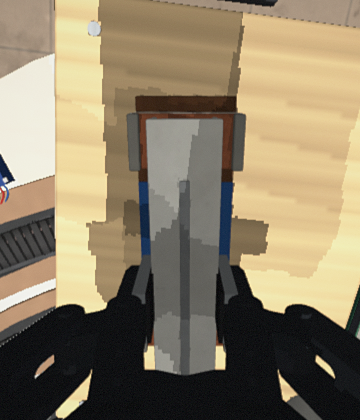

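The span hangs aligned over the piers, about 1.7 mm short along its length. I'll correct that and lower it.

Request:
send_rows:
  moves:
    - [[-0.014,0,0],[0,0,0]]
    - [[0,0,0.1],[0,0,0]]
    - [[0,0,0.1],[0,0,0]]
    - [[0,0,0.06],[0,0,0]]
    - [[0,0,0.03],[0,0,0]]
    - [[0,0,0],[0,0,0]]
    - [[0,0,0],[0,0,0]]
    - [[0,0,0],[0,0,0]]

```text
t: 24.2
position: [0.5526, -0.0368, 0.0363]
ee_rot: [-0.183, 3.136, 0.0]
wrist_force: [-0.2, 0.1, -0.5]
finger_gap: 0.0263
finger_force: 59.1
```

Request:
send_rows:
  moves:
    - [[0,0,0.008],[0,0,0]]
    - [[0,0,0.008],[0,0,0]]
    - [[0,0,0],[0,0,0]]
    - [[0,0,0],[0,0,0]]

```text
t: 24.53
position: [0.5524, -0.0369, 0.0344]
ee_rot: [-0.183, 3.136, -0.0]
wrist_force: [-0.4, 0.2, -0.6]
finger_gap: 0.0264
finger_force: 59.1
```

Request:
send_rows:
  moves:
    - [[0,0,0.008],[0,0,0]]
    - [[0,0,0],[0,0,0]]
    - [[0,0,0],[0,0,0]]

```text
t: 24.78
position: [0.5526, -0.0369, 0.0334]
ee_rot: [-0.183, 3.136, -0.0]
wrist_force: [0.2, 0.1, 0.2]
finger_gap: 0.0268
finger_force: 59.1
```

Request:
send_rows:
  moves:
    - [[0,0,0.008],[0,0,0]]
    - [[0,0,0],[0,0,0]]
    - [[0,0,0],[0,0,0]]

```text
t: 25.03
position: [0.5526, -0.0369, 0.0333]
ee_rot: [-0.183, 3.136, -0.0]
wrist_force: [-3.2, 0.3, 8.8]
finger_gap: 0.0264
finger_force: 60.1
```

Request:
send_rows:
  moves:
    - [[0,0,-0.005],[0,0,0]]
    - [[0,0,0],[0,0,0]]

```text
t: 25.2
position: [0.5526, -0.0368, 0.0334]
ee_rot: [-0.183, 3.136, -0.0]
wrist_force: [-1.7, 0.7, 4.4]
finger_gap: 0.0261
finger_force: 59.7
```

Request:
send_rows:
  moves:
    - [[0,0,0],[0,0,0]]
    - [[0,0,0],[0,0,0]]
    - [[0,0,0],[0,0,0]]
    - [[0,0,0],[0,0,0]]
    - [[0,0,0],[0,0,0]]
    - [[0,0,0],[0,0,0]]
    - [[0,0,0],[0,0,0]]
    - [[0,0,0],[0,0,0]]
    - [[0,0,0],[0,0,0]]
  gripper: 0

```text
t: 25.95
position: [0.5523, -0.0368, 0.0329]
ee_rot: [0.183, -3.136, -0.0]
wrist_force: [-0.1, 0.3, 0.7]
finger_gap: 0.0855
finger_force: 0.0
```

Request:
send_rows:
  moves:
    - [[0,0,-0.1],[0,0,0]]
    - [[0,0,-0.2],[0,0,0]]
    - [[0,0,-0.3],[0,0,0]]
    - [[0,0,-0.3],[0,0,0]]
    - [[0.2,0,-0.2],[0,0,0]]
    - [[0.1,0,0],[0,0,0]]
    - [[0,0,0],[0,0,0]]
    - [[0,0,0],[0,0,0]]
    - [[0,0,0],[0,0,0]]

```text
t: 26.7
position: [0.5169, -0.0409, 0.1649]
ee_rot: [-0.184, 3.136, 0.0]
wrist_force: [0.7, 0.9, 0.3]
finger_gap: 0.0852
finger_force: 0.0
```

```bash
python3 - <<'E'
from fit import *
s=env.sense(); print(s["position"],s["ee_rot"],s["finger_gap"])
c=snap("w4",["bridge_part","bridge_piers","bridge_seat"])
q=fit("bridge_part",[c],(.552,-.036,-1.455),.07); print(np.round(q[0],4),q[1])
q=fit("bridge_part",[c],(.552,-.036,-1.455),.07,(),True); print(np.round(q[0],4),q[1])
if "bridge_piers" in c["sil"]:
    c["sil"]["bridge_piers"]=c["sil"]["bridge_piers"].copy()
    q=fit("bridge_piers",[c],(.552,-.036,-1.455),.03,("bridge_part",)); print(np.round(q[0],4),q[1])
cv2.imwrite("pics/w4b.png",c["im"][:330,100:460][:,:,::-1])
E
```

```text
[ 0.51688005 -0.04088174  0.16492805] [-1.83851943e-01  3.13606316e+00  1.35395489e-04] 0.08522277516027849
bridge_part [([0.554, -0.037, 0.07], 0.97)]
bridge_piers []
bridge_seat []
[ 0.5545 -0.0362 -1.4488] 0.04384749010205269
[ 0.5562 -0.036  -1.4494  0.0641] 0.024783875793218613
[ 0.5519 -0.0355 -1.4553] 0.024527164176106453
```

View pics/w4b.png

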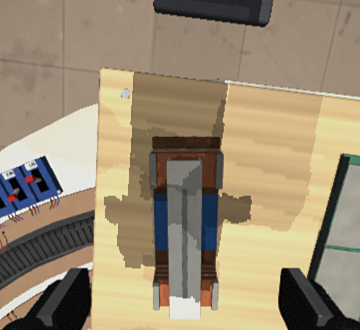

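```bash
python3 - <<'E'
from fit import *
import fit as F
for zl in (0,8,14,20):
    F.M["bridge_part"]=[box(-14,14,-72.5,72.5,zl,24)]
    for n,x0,z in(("w3",(.562,.191,-1.593),.035),("g5",(.562,.191,-1.593),.035),("w4",(.552,-.036,-1.455),.07)):
        q=fit("bridge_part",[pickle.load(open(n+".pkl","rb"))],x0,z); print(zl,n,np.round(q[0],4),round(q[1],3))
c=pickle.load(open("w4.pkl","rb")); g=cv2.cvtColor(c["im"],cv2.COLOR_RGB2GRAY).astype(np.float32)
u=np.array([-np.sin(-1.4545),np.cos(-1.4545)]); n=np.array([-u[1],u[0]]); o=np.array([.552,-.0362])
for lat in(-.008,.008):
    for sg in (-1,1):
        S=np.arange(60,90)*sg/1e3; P=np.c_[o+S[:,None]*u+lat*n,np.full(len(S),.094)]
        uv=proj(c,P).astype(np.float32); v=cv2.remap(g,uv[None,:,0],uv[None,:,1],cv2.INTER_LINEAR)[0]
        print(lat,sg,v.round().astype(int).tolist(), uv[0],uv[-1])
E
```

```text
0 w3 [ 0.5636  0.1909 -1.5943] 0.084
0 g5 [ 0.5614  0.1912 -1.5916] 0.027
0 w4 [ 0.5545 -0.0362 -1.4488] 0.044
8 w3 [ 0.5624  0.1909 -1.5956] 0.079
8 g5 [ 0.5614  0.1912 -1.5916] 0.027
8 w4 [ 0.5532 -0.0364 -1.4495] 0.037
14 w3 [ 0.5615  0.191  -1.5938] 0.075
14 g5 [ 0.5614  0.1912 -1.5916] 0.027
14 w4 [ 0.5527 -0.0364 -1.4495] 0.033
20 w3 [ 0.5612  0.191  -1.5929] 0.07
20 g5 [ 0.5614  0.1912 -1.5917] 0.027
20 w4 [ 0.5518 -0.0365 -1.4485] 0.028
-0.008 -1 [124, 124, 123, 123, 123, 121, 122, 123, 124, 124, 123, 124, 112, 69, 47, 55, 64, 63, 56, 43, 63, 64, 44, 28, 33, 36, 35, 35, 35, 34] [274.72314 176.22989] [274.45135 138.66682]
-0.008 1 [229, 229, 229, 229, 229, 229, 228, 228, 228, 229, 229, 224, 216, 210, 212, 211, 212, 208, 205, 203, 203, 204, 206, 207, 207, 205, 203, 199, 194, 185] [275.67462 307.73315] [275.87018 334.76273]
0.008 -1 [92, 89, 90, 90, 90, 90, 91, 105, 125, 126, 127, 127, 120, 75, 46, 52, 57, 61, 55, 42, 61, 61, 46, 34, 36, 35, 36, 40, 41, 41] [295.06082 176.2673 ] [295.50934 138.70642]
0.008 1 [229, 229, 229, 229, 229, 229, 229, 229, 229, 229, 228, 224, 217, 211, 211, 211, 213, 212, 209, 206, 205, 203, 202, 203, 205, 208, 208, 207, 204, 200] [293.4906  307.76337] [293.16788 334.79153]
```

The edge profile puts the span's ends at −72.7 and +72 mm from the seat, so it is centred within 0.5 mm and flat. The free-x fit offset came from the span's open end face. Now the carton goes back.

Request:
send_rows:
  moves:
    - [[0,0,0],[0,0,0.124]]
    - [[0,0,0],[0,0,0.124]]
    - [[0,0,0],[0,0,0]]
    - [[0,0,0],[0,0,0]]

```text
t: 27.38
position: [0.5166, -0.0409, 0.1647]
ee_rot: [-0.017, -3.141, -0.0]
wrist_force: [-0.4, 0.0, 0.8]
finger_gap: 0.0852
finger_force: 0.0
```

Request:
send_rows:
  moves:
    - [[-0.058,0.312,0],[0,0,0]]
    - [[-0.058,0.312,0],[0,0,0]]
    - [[-0.058,0.312,0],[0,0,0]]
    - [[-0.058,0.312,0],[0,0,0]]
    - [[-0.058,0.312,0],[0,0,0]]
    - [[-0.058,0.312,0],[0,0,0]]
    - [[-0.058,0.312,0],[0,0,0]]
    - [[-0.058,0.312,0],[0,0,0]]
    - [[-0.058,0.312,0],[0,0,0]]
    - [[-0.058,0.312,0],[0,0,0]]

```text
t: 28.22
position: [0.5911, 0.3342, 0.1647]
ee_rot: [-0.017, -3.141, 0.0]
wrist_force: [1.2, -0.2, 0.3]
finger_gap: 0.0856
finger_force: 0.0
```

Request:
send_rows:
  moves:
    - [[0,0,0],[0,0,0]]
    - [[0,0,0.2],[0,0,0]]
    - [[0,0,0.3],[0,0,0]]
    - [[0,0,0],[0,0,0]]
    - [[0,0,0],[0,0,0]]
    - [[0,0,0],[0,0,0]]
    - [[0,0,0],[0,0,0]]

```text
t: 28.8
position: [0.5925, 0.3331, 0.1073]
ee_rot: [0.02, 3.139, 0.003]
wrist_force: [-0.2, -0.5, 1.3]
finger_gap: 0.0855
finger_force: 0.0
```

Request:
send_rows:
  moves:
    - [[0,0,0.2],[0,0,0.005]]
    - [[0,0,0.25],[0,0,0]]
    - [[0,0,0.2],[0,0,0]]
    - [[0,0,0.05],[0,0,0]]
    - [[0,0,0],[0,0,0]]
    - [[0,0,0],[0,0,0]]
    - [[0,0,0],[0,0,0]]

```text
t: 29.38
position: [0.5929, 0.3337, 0.0237]
ee_rot: [0.024, 3.138, 0.004]
wrist_force: [0.0, 0.2, -0.3]
finger_gap: 0.0854
finger_force: 0.0
```

Request:
send_rows:
  moves:
    - [[0.009,-0.008,0.017],[0,0,0]]
    - [[0,0,0],[0,0,0]]
    - [[0,0,0],[0,0,0]]
    - [[0,0,0],[0,0,0]]
    - [[0,0,0],[0,0,0]]

```text
t: 29.8
position: [0.5901, 0.3316, 0.0192]
ee_rot: [0.024, 3.141, 0.0]
wrist_force: [0.2, -0.5, -0.2]
finger_gap: 0.0857
finger_force: 0.0
```

Request:
send_rows:
  moves:
    - [[-0.013,0.009,-0.018],[0,0,0]]
    - [[0,0,0],[0,0,0]]
    - [[0,0,0],[0,0,0]]
    - [[0,0,0],[0,0,0]]
    - [[0,0,0],[0,0,0]]

```text
t: 30.22
position: [0.5915, 0.3326, 0.021]
ee_rot: [-0.024, -3.141, 0.0]
wrist_force: [0.1, -0.5, -0.0]
finger_gap: 0.0854
finger_force: 0.0
```

Request:
send_rows:
  moves:
    - [[0,0,0],[0,0,0]]
    - [[0,0,0],[0,0,0]]
    - [[0,0,0],[0,0,0]]
    - [[0,0,0],[0,0,0]]
    - [[0,0,0],[0,0,0]]
    - [[0,0,0],[0,0,0]]
    - [[0,0,0],[0,0,0]]
    - [[0,0,0],[0,0,0]]
  gripper: 1

```text
t: 30.88
position: [0.5917, 0.3328, 0.0213]
ee_rot: [0.024, 3.141, 0.001]
wrist_force: [-0.8, -0.6, 1.0]
finger_gap: 0.054
finger_force: 65.1
```

Request:
send_rows:
  moves:
    - [[0,0,-0.1],[0,0,0]]
    - [[0,0,-0.2],[0,0,0]]
    - [[0,0,-0.2],[0,0,0]]
    - [[-0.024,-0.266,0],[0,0,0]]
    - [[-0.024,-0.266,0],[0,0,0]]
    - [[-0.024,-0.266,0],[0,0,0]]
    - [[-0.024,-0.266,0],[0,0,0]]
    - [[-0.024,-0.266,0],[0,0,0]]
    - [[-0.024,-0.264,0],[0,0,0]]
    - [[0,0,0],[0,0,0]]

```text
t: 31.72
position: [0.6068, 0.1301, 0.0811]
ee_rot: [-0.04, -3.141, 0.01]
wrist_force: [0.1, -1.9, -0.9]
finger_gap: 0.054
finger_force: 64.7
```

Request:
send_rows:
  moves:
    - [[0,0,0],[0,0,0]]
    - [[0,0,0.2],[0,0,0]]
    - [[0,0,0.15],[0,0,0]]
    - [[0,0,0.08],[0,0,0]]
    - [[0,0,0.02],[0,0,0]]
    - [[0,0,0],[0,0,0]]
    - [[0,0,0],[0,0,0]]
    - [[0,0,0],[0,0,0]]
    - [[0,0,0],[0,0,0]]

```text
t: 32.47
position: [0.6067, 0.1415, 0.0282]
ee_rot: [0.024, 3.14, 0.001]
wrist_force: [0.3, -0.1, -0.7]
finger_gap: 0.0539
finger_force: 64.7
```

Request:
send_rows:
  moves:
    - [[0.003,-0.003,0.03],[0,0,0]]
    - [[0,0,0],[0,0,0]]
    - [[0,0,0],[0,0,0]]
    - [[0,0,0],[0,0,0]]
    - [[0,0,0],[0,0,0]]

```text
t: 32.88
position: [0.6055, 0.1407, 0.0235]
ee_rot: [0.024, 3.141, 0.0]
wrist_force: [0.4, -0.5, 0.3]
finger_gap: 0.0542
finger_force: 64.7
```

Request:
send_rows:
  moves:
    - [[-0.006,0.003,0.007],[0,0,0]]
    - [[0,0,0],[0,0,0]]
    - [[0,0,0],[0,0,0]]
    - [[0,0,0],[0,0,0]]
    - [[0,0,0],[0,0,0]]

```text
t: 33.3
position: [0.6061, 0.141, 0.0226]
ee_rot: [-0.024, -3.141, 0.0]
wrist_force: [0.9, -0.3, -1.1]
finger_gap: 0.0539
finger_force: 64.7
```

Request:
send_rows:
  moves:
    - [[0,0,0.004],[0,0,0]]
    - [[0,0,0],[0,0,0]]
    - [[0,0,0],[0,0,0]]

```text
t: 33.55
position: [0.6063, 0.1411, 0.0223]
ee_rot: [0.024, 3.141, 0.0]
wrist_force: [-0.0, -0.7, 0.3]
finger_gap: 0.0538
finger_force: 64.9
```

Request:
send_rows:
  moves:
    - [[0,0,0],[0,0,0]]
    - [[0,0,0],[0,0,0]]
    - [[0,0,0],[0,0,0]]
    - [[0,0,0],[0,0,0]]
    - [[0,0,0],[0,0,0]]
    - [[0,0,0],[0,0,0]]
    - [[0,0,0],[0,0,0]]
    - [[0,0,0],[0,0,0]]
  gripper: 0

```text
t: 34.22
position: [0.6062, 0.1411, 0.0221]
ee_rot: [-0.024, -3.141, -0.0]
wrist_force: [-0.0, -0.4, -0.1]
finger_gap: 0.0854
finger_force: 0.0
```

Request:
send_rows:
  moves:
    - [[0,0,-0.15],[0,0,0]]
    - [[0,0,-0.25],[0,0,0]]
    - [[0,0,-0.3],[0,0,0]]
    - [[0,0,0],[0,0,0]]
    - [[0,0,0],[0,0,0]]
    - [[0,0,0],[0,0,0]]

```text
t: 34.72
position: [0.6061, 0.1409, 0.1062]
ee_rot: [0.024, 3.141, -0.0]
wrist_force: [-0.2, 0.6, -0.4]
finger_gap: 0.0855
finger_force: 0.0
```

Request:
send_rows:
  moves:
    - [[0.1443,0.2373,0],[0,0,0]]
    - [[0.1443,0.2373,0],[0,0,0]]
    - [[0.1443,0.2373,0],[0,0,0]]
    - [[0.1443,0.2373,0],[0,0,0]]
    - [[0.1443,0.2373,0],[0,0,0]]
    - [[0.1443,0.2373,0],[0,0,0]]
    - [[0.1443,0.2373,0],[0,0,0]]
    - [[0,0,0],[0,0,0.027]]
    - [[0,0,0],[0,0,0]]
    - [[0,0,0],[0,0,0]]

```text
t: 35.55
position: [0.4874, 0.3412, 0.1047]
ee_rot: [-0.046, -3.139, 0.003]
wrist_force: [-0.1, -0.8, 0.1]
finger_gap: 0.0855
finger_force: 0.0
```

Request:
send_rows:
  moves:
    - [[0,0,0.2],[0,0,0]]
    - [[0,0,0.2],[0,0,0]]
    - [[0,0,0.1],[0,0,0]]
    - [[0,0,0.05],[0,0,0]]
    - [[0,0,0],[0,0,0]]
    - [[0,0,0],[0,0,0]]
    - [[0,0,0],[0,0,0]]
    - [[0,0,0],[0,0,0]]

```text
t: 36.22
position: [0.489, 0.3428, 0.0414]
ee_rot: [0.047, 3.139, 0.002]
wrist_force: [0.0, 0.6, 0.2]
finger_gap: 0.0853
finger_force: 0.0
```

Request:
send_rows:
  moves:
    - [[0.004,-0.003,0.1],[0,0,0]]
    - [[0,0,0.03],[0,0,0]]
    - [[0,0,0],[0,0,0]]
    - [[0,0,0],[0,0,0]]
    - [[0,0,0],[0,0,0]]
    - [[0,0,0],[0,0,0]]

```text
t: 36.72
position: [0.4876, 0.3421, 0.0247]
ee_rot: [0.046, 3.141, 0.0]
wrist_force: [0.3, 0.6, 0.6]
finger_gap: 0.0855
finger_force: 0.0
```

Request:
send_rows:
  moves:
    - [[0,0,0],[0,0,0]]
    - [[0,0,0],[0,0,0]]
    - [[0,0,0],[0,0,0]]
    - [[0,0,0],[0,0,0]]
    - [[0,0,0],[0,0,0]]
    - [[0,0,0],[0,0,0]]
    - [[0,0,0],[0,0,0]]
    - [[0,0,0],[0,0,0]]
  gripper: 1

```text
t: 37.38
position: [0.4879, 0.3421, 0.025]
ee_rot: [0.047, 3.141, 0.001]
wrist_force: [-1.1, -0.8, 5.7]
finger_gap: 0.0519
finger_force: 62.0
```

Request:
send_rows:
  moves:
    - [[0,0,-0.1],[0,0,0]]
    - [[0,0,-0.2],[0,0,0]]
    - [[0,0,-0.2],[0,0,0]]
    - [[-0.05,-0.276,0],[0,0,0]]
    - [[-0.051,-0.276,0],[0,0,0]]
    - [[-0.051,-0.276,0],[0,0,0]]
    - [[-0.051,-0.276,0],[0,0,0]]
    - [[-0.051,-0.276,0],[0,0,0]]
    - [[-0.051,-0.276,0],[0,0,0]]
    - [[0,0,0],[0,0,0]]

```text
t: 38.22
position: [0.5194, 0.1326, 0.0846]
ee_rot: [-0.062, -3.141, 0.008]
wrist_force: [0.5, -0.9, -1.1]
finger_gap: 0.0516
finger_force: 62.7
```

Request:
send_rows:
  moves:
    - [[0,0,0],[0,0,0]]
    - [[0,0,0],[0,0,0]]
    - [[0,0,0.2],[0,0,0]]
    - [[0,0,0.15],[0,0,0]]
    - [[0,0,0.08],[0,0,0]]
    - [[0,0,0.02],[0,0,0]]
    - [[0,0,0],[0,0,0]]
    - [[0,0,0],[0,0,0]]
    - [[0,0,0],[0,0,0]]

```text
t: 38.97
position: [0.5191, 0.1429, 0.0315]
ee_rot: [0.046, 3.14, 0.001]
wrist_force: [-0.4, 0.4, -0.3]
finger_gap: 0.0519
finger_force: 62.7
```

Request:
send_rows:
  moves:
    - [[0,0,0.03],[0,0,0]]
    - [[0,0,0],[0,0,0]]
    - [[0,0,0],[0,0,0]]
    - [[0,0,0],[0,0,0]]
    - [[0,0,0],[0,0,0]]

```text
t: 39.38
position: [0.5184, 0.1421, 0.0271]
ee_rot: [0.047, 3.141, 0.0]
wrist_force: [-0.0, 0.1, -1.0]
finger_gap: 0.0515
finger_force: 62.7
```

Request:
send_rows:
  moves:
    - [[0,0.002,0.007],[0,0,0]]
    - [[0,0,0],[0,0,0]]
    - [[0,0,0],[0,0,0]]
    - [[0,0,0],[0,0,0]]

```text
t: 39.72
position: [0.5182, 0.1424, 0.0261]
ee_rot: [-0.047, -3.141, -0.0]
wrist_force: [0.3, -0.8, -0.7]
finger_gap: 0.0517
finger_force: 62.7
```

Request:
send_rows:
  moves:
    - [[0,0,0.003],[0,0,0]]
    - [[0,0,0],[0,0,0]]
    - [[0,0,0],[0,0,0]]

```text
t: 39.97
position: [0.5183, 0.1424, 0.026]
ee_rot: [0.046, 3.141, -0.0]
wrist_force: [-1.4, -0.5, 4.2]
finger_gap: 0.0515
finger_force: 63.0
```

Request:
send_rows:
  moves:
    - [[0,0,0],[0,0,0]]
    - [[0,0,0],[0,0,0]]
    - [[0,0,0],[0,0,0]]
    - [[0,0,0],[0,0,0]]
    - [[0,0,0],[0,0,0]]
    - [[0,0,0],[0,0,0]]
    - [[0,0,0],[0,0,0]]
    - [[0,0,0],[0,0,0]]
  gripper: 0

```text
t: 40.63
position: [0.5183, 0.1424, 0.0257]
ee_rot: [-0.047, -3.141, -0.0]
wrist_force: [0.4, -0.1, -0.7]
finger_gap: 0.0856
finger_force: 0.0
```

Request:
send_rows:
  moves:
    - [[0,0,-0.15],[0,0,0]]
    - [[0,0,-0.25],[0,0,0]]
    - [[0,0,-0.3],[0,0,0]]
    - [[0,0,-0.3],[0,0,-0.057]]
    - [[0,0,-0.3],[0,0,0]]
    - [[-0.16,-0.05,-0.22],[0,0,0]]
    - [[-0.16,-0.05,-0.2],[0,0,0]]
    - [[0,0,0],[0,0,0]]
    - [[0,0,0],[0,0,0]]
    - [[0,0,0],[0,0,0]]

```text
t: 41.47
position: [0.5557, 0.1304, 0.2313]
ee_rot: [0.0, -3.14, 0.0]
wrist_force: [-0.3, -0.2, 0.2]
finger_gap: 0.0852
finger_force: 0.0
```

```bash
python3 - <<'E'
from fit import *
vision.grab_frame("top")
s=env.sense(); print(s["position"],s["ee_rot"],s["finger_gap"])
c=snap("w5"); w2=pickle.load(open("w2.pkl","rb"))
h=-np.pi/2
for t,x0,z,occ in [("carton_white_b",(.607,.141,h),.035,()),("signal_box",(.518,.142,h),.035,("carton_white_b",))]:
    for n,k in(("before",w2),("after",c)):
        if t in k["sil"]: q,e=fit(t,[k],x0,z,occ); print(t,n,np.round(q,4),round(e,3))
# plane-registered comparison at roof/top heights: warp before into after, then find shift of each object
g=[cv2.cvtColor(k["im"],cv2.COLOR_RGB2GRAY).astype(np.float32) for k in(w2,c)]
for t,x,y,z,hx,hy in(("carton",.6067,.1413,.085,.045,.033),("box",.5179,.1423,.095,.044,.032),("plate",.575,.213,.035,.06,.013)):
    r=2000; X,Y=np.meshgrid(np.arange(x-hx,x+hx,1/r),np.arange(y-hy,y+hy,1/r),indexing="ij")
    P=np.c_[X.ravel(),Y.ravel(),np.full(X.size,z)]; o=[]
    for k,gg in zip((w2,c),g):
        uv=proj(k,P).astype(np.float32); o.append(cv2.GaussianBlur(cv2.remap(gg,uv[:,0].reshape(X.shape),uv[:,1].reshape(X.shape),cv2.INTER_CUBIC),(0,0),2))
    W=np.eye(2,3,dtype=np.float32)
    try: cc,W=cv2.findTransformECC(o[0],o[1],W,cv2.MOTION_EUCLIDEAN,(3,200,1e-6)); 
    except cv2.error as e: print(t,"ecc fail"); continue
    ctr=np.array([X.shape[1]/2,X.shape[0]/2]); d=W[:,:2]@ctr+W[:,2]-ctr
    print(t,"shift mm dx,dy",(d[::-1]/r*1e3).round(2),"rot deg",np.degrees(np.arctan2(W[1,0],W[0,0])).round(2),round(cc,3))
cv2.imwrite("pics/w5b.png",c["im"][:,:,::-1])
E
```

```text
[0.55508669 0.1305204  0.2306911 ] [ 1.21609319e-03 -3.13868228e+00  6.02804131e-04] 0.0853059532519298
carton_white_b [([0.61, 0.139, 0.04], 0.81)]
signal_box [([0.514, 0.145, 0.038], 0.86)]
bridge_part [([0.554, -0.038, 0.068], 0.59)]
scenery_plate [([0.561, 0.163, 0.029], 0.78)]
side_mat [([0.541, 0.339, 0.028], 0.95)]
bridge_piers [([0.548, -0.037, 0.029], 0.6)]
bridge_seat [([0.551, -0.037, 0.068], 0.62), ([0.519, 0.143, 0.037], 0.45)]
carton_white_b before [ 0.606   0.1412 -1.5845] 0.06
carton_white_b after [ 0.6073  0.1413 -1.5827] 0.075
signal_box before [ 0.5175  0.1421 -1.6025] 0.013
signal_box after [ 0.6023  0.1407 -1.5439] 1.006
carton shift mm dx,dy [0.14 0.49] rot deg -0.11 0.985
box shift mm dx,dy [ 0.61 -0.33] rot deg -1.11 0.921
plate shift mm dx,dy [-4.74 -1.2 ] rot deg -0.18 0.299
```

View pics/w5b.png

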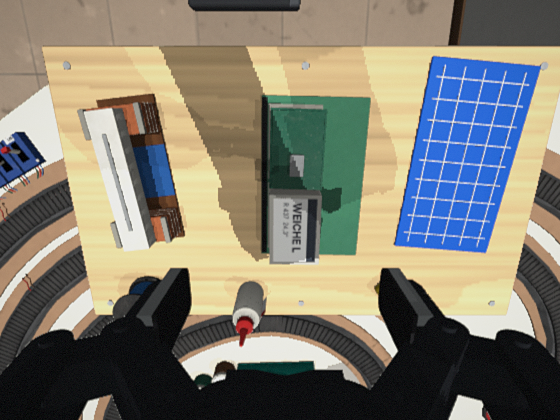

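The final view shows everything in place. The span lies between the kerbs across both piers (px 117,178), and the carton (293,228) and signal box (296,150) are upright on their slabs, within about 0.6 mm of the start. The glue bottle has not moved, and the robot is clear. Handing in.

```bash
python3 -c "
from plant import workorder; print(workorder.sign_off())"
```

```text
the job is handed in; nothing more can be done
None
```

I handed the job in at about 42 s: the span lies centred on the piers (about 0.5 mm) and the carton and signal box are back upright on their slabs (about 0.6 mm, though the box's angle check was weak, about 1°); the fingers also closed once on air above the carton, and I did not re-measure the spool and tape.

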